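Refit the dial clip of a pill dispenser with a clip fork

TASK

The blue dial of the round pill dispenser is held on its steel spindle by the orange split clip that lies on the dial with its open mouth towards the spindle. Take the green-handled clip fork from its wooden rest and with it slide the clip sideways into the spindle groove until it snaps home, then keep bearing on it with about 12 N for half a second to be sure it has seated, never going past 18 N, which would bend the clip. Lay the fork back in its rest as it was, without touching the clip with the fingers or disturbing the other things on the tray.

Things in the scene. Friction and masses are not known exactly. Their poses are not given: they have to be found in the camera images.
- fork: Clip fork, a straight applicator 162 mm long, 90 g. Origin in the middle of the handle, on the long axis at half its height, near the centre of mass: grip here, across the handle. x points to the fork end, z up as it lies in its rest. Green handle from x=-52 to +32 mm, 20 mm wide (y) and 20 mm high (z), flat-sided; steel shank 5 mm thick to x=85 mm, then the flat steel fork head.
- fork_tip (a point): Midway between the ends of the fork's two prongs, 110 mm ahead (x) of the fork's origin, on its long axis, axes as the fork's. The fork head is 32 mm wide (y) and 5 mm thick (z -2.5 to +2.5 mm). The prongs are 5 mm wide each (11 to 16 mm either side of the axis) with square ends; the slot between them is 22 mm wide and 16 mm deep.
- rest: Fixed beech rest for the fork, foot 130 x 46 x 4 mm, on the tray. Origin under the foot, z up. The fork lies along its x, fork end to +x, its origin 36 mm above the rest's (within 2 mm lengthways). Open-topped flaring notches, 8 mm thick, cheeks 11 mm high: at x=-38 mm for the handle (floor 26 mm up, 24 mm wide), at x=70 mm for the shank (floor 33.5 mm up, 11 mm wide). Handle free between.
- clip: Orange plastic split clip, 5 mm thick, 13 g, flat on the dial. Origin at the centre of its 10 mm seat, on the underside; x points out of the open mouth (the way to push), z up. Two springy arms reach to x=7 mm; their round tips at x=4.6 mm leave a 7 mm mouth that must spread over the 10 mm groove. Home, the origin lies on the spindle axis within 1 mm, at dial height.
- clip_back (a point): Midpoint of the two faces the prongs push on, 9 mm behind (x=-9 mm) the clip's origin, 2.5 mm up, axes as the clip's. The faces are on shoulders that stand out from y=9 to 16 mm either side; between them the back, 18 mm wide, sticks out 4 mm further behind and goes into the fork's slot. Snapping takes about 5 to 10 N, then the push drops, then rises steeply once home.
- spindle (a point): On the axis of the dispenser's fixed upright steel spindle, level with the dial's top face, which is also the groove's lower edge; z up. Groove 10 mm in diameter, 6.5 mm high; above it a head 16 mm in diameter, 6.5 mm tall. The dispenser is a white drum 124 mm across with a flat blue dial 116 mm across, dial top 44 mm above its underside. The dispenser shifts a little when pushed (see the well).
- well: Black rubber-lined round well fixed on the tray, 146 mm outside diameter, rim 11 mm high. Origin under its centre, z up; dial top 46 mm above it. The dispenser stands in it with a few mm of play all round, so a push of 1 to 2 N shifts it until the rubber stops it, and the rubber then gives a little.
- tray: Cream plastic tray, fixed, 420 mm (x) by 660 mm (y), floor 4 mm thick, rim 16 mm high. Origin under its centre.
- block: Dark wooden block, fixed, 44 x 120 x 38 mm, with three holes in a row along y that hold the vials. Origin under its centre.
- vial0: Amber vial with white cap, 19 mm across, 54 mm tall, standing in the block, leave alone. Origin under its centre.
- vial1: Amber vial like vial0, leave alone.
- vial2: Amber vial like vial0, leave alone.
- jar: Clear glass jar with steel cap, 58 mm across, 82 mm tall, leave alone. Origin under its centre.
- tin: Steel tablet tin, 52 x 72 mm, 24 mm tall, leave alone. Origin under its centre.
- bell: Small blue ceramic bell, 52 mm across, 69 mm tall, leave alone. Origin under its centre.
- cup: Small white ceramic pill cup, 48 mm across, 36 mm tall, leave alone. Origin under its centre.

How it is judged:
By the outcome, as a careful person would: the job done as asked, in the order asked, and still so for the second after the job is handed in, with the robot touching nothing.
It also fails if it takes over 61 s, if anything falls off the work surface, if the arm or the gripper's body presses on something with over 40 N, if the wrist force passes 120 N, or if a joint passes its speed limit or range.

ROBOT

A 7-joint arm with a two-finger parallel gripper is mounted at the origin on the work surface. World frame = base frame: x ahead of the robot, y to its left, z up, the work surface at z = 0. Lengths are in mm, angles in rad, forces in N, time in s.
With the tool pointing down it reaches from about 425 to 925 mm from the base axis. Payload 6.8 kg.
Tool frame: the origin (TCP) lies midway between the tips of the shut fingers; the grasp point (between the pads) lies 19 mm behind it; y points along the fingers, x is the direction in which the jaws open and shut, and the axes are right-handed (so a half turn about y gives the same grasp; the last joint's range is limited). The gripper opens to 88 mm and grips with 3 to 60 N. Pads are 20 mm wide; open, the fingers measure 115 mm over their backs; the gripper's body (75 mm by 178 mm) begins 61 mm behind the grasp point.
Start: joints at [1.052, 0.477, 0.022, 1.555, -0.011, 1.109, -0.083], TCP at [269.567, -618.855, 222.664] pointing down, gripper open.
Joint ranges: [-2.96, 2.96], [-0.34, 2.1], [-1.41, 1.46], [0.24, 2.44], [-1.37, 4.51], [0.17, 1.92], [-2.96, 2.96]. Speed limits (rad/s): [2.39, 2.39, 3.14, 3.14, 3.14, 3.14, 3.14].

INTERFACE

Orientations are given as a unit quaternion [w, x, y, z].
In Python, from cell import ctrl gives the robot as it stands.
- The arm moves only by the shell command python3 -m jog 'ROWS' [FORCE]. ROWS is JSON, a list of rows, each an object of numbers: "x", "y", "z": the shift along the tool's x, y, z in mm; "rx", "ry", "rz": the turn, a rotation vector about the tool's x, y, z in rad; "claw": the closure, from 0 (fully open) to 1 (shut). A call has 1 to 12 rows; each row is the pose to reach, as a shift and turn from the pose measured when the call began, along the tool's axes at that moment; what a row does not reach only later rows make up. A row lasts 1/10 s, in which the tool goes at most 50 mm and 8.59 degrees, less where a joint would pass 70% of its speed; a pose out of reach is approached as far as the arm can. A call with a gripper value outside its range is refused whole. The fingers move at their own pace and stop on an object; FORCE is the grip in N (left out, the last holds). Time passes only in rows, so rows that repeat a pose let the fingers close. It gives the time, the measured TCP pose, the force and the opening at its end, in the units of the state.
- ctrl.get_state(): the state, without advancing time (a new reading comes with each control period).
- ctrl.grab_frame(name): name is "scene" or "side" or "wrist"; returns a dict with "color" (400x640x3 uint8, blue, green, red), "intrinsics" (3x3 intrinsics, pixels), "position" and "rotation" of the camera in the world; the wrist camera has in their place "mount" (4x4, takes a point from camera to tool coordinates, whose origin is the TCP and whose axes are the tool frame's). Camera axes: x right, y down, z forward; pixel columns grow to the right and rows downward; lengths in mm; the calibration is good to about 2 mm. A picture is of the moment at which its call begins: read the wrist's pose just before it. There is no depth.
- ctrl.sign_off(): hands the job in, once; it reports no verdict.
Trained networks look in a picture, given as the dict that the camera call returned (one of the last four; its "shot" number tells which), for a name from the list of things; names that differ only in an ending like _2 or _b are one class to them, and where a whole thing is asked for, a point or a joint stands for the part that bears it (a point fixed in the world has none). Each returns a list of dicts, best first, with "confidence" (0 to 1); they miss things now and then, are a little off and sometimes report something else, mostly with a low value. They report only what shows in the picture. A call takes as long as a camera call.
- ctrl.boxes_of(name, picture): "extent" ([left, top, right, bottom] in pixels, round what is visible of it).
- ctrl.pinpoint(name, picture): "centre" ([column, row] in pixels: a listed point, or the origin of a listed thing).
The state is a dict: "time_s": time; "qpos": joint angles; "joint_vel": joint speeds; "joint_torque": joint torques, N m; "tcp_pos": TCP position; "orientation": TCP orientation; "wrist_force": force on the tool from outside, world axes, zero at the start; "wrist_torque": the same for the moment, N m; "opening": finger opening in mm.
Only numpy, scipy, OpenCV 4.12 (cv2) and the standard library are available. Lean on these libraries where they do the work, as an engineer would, in place of code of your own. Each camera call takes 0.05 s, during which the arm holds its last target. There are 200 camera calls.

## Working session

There is one attempt and no reset: what is moved stays moved. The work goes in short steps, Python scripts to look and compute and a shell command to move; the robot and the scene stay as the last step left them, time stands still between calls to the robot, and variables do not carry over. Pictures are saved under pics/ and viewed, about 8 in all and at most 12, crops included, and the job is handed in when it is done.

```bash
ls; mkdir -p pics
python3 - <<'E'
from cell import ctrl
import cv2, numpy as np
s=ctrl.get_state(); print({k:np.round(v,3).tolist() for k,v in s.items()})
ims=[]
for n in ["scene","side","wrist"]:
    f=ctrl.grab_frame(n); cv2.imwrite(f"pics/{n}0.png",f["color"])
    print(n,f["shot"],{k:np.round(f[k],3).tolist() for k in f if k not in("color",)})
    for nm in ["fork","fork_tip","rest","clip","clip_back","spindle","well"]:
        try: print(nm,[(np.round(d["centre"],1).tolist(),round(d["confidence"],2)) for d in ctrl.pinpoint(nm,f)][:2])
        except Exception as e: print(nm,e)
print(ctrl.get_state()["time_s"])
E
```

```text
pics
{'time_s': 0.0, 'qpos': [1.052, 0.478, 0.022, 1.556, -0.011, 1.109, -0.083], 'joint_vel': [0.001, -0.001, -0.0, 0.003, 0.002, -0.0, 0.001], 'joint_torque': [-0.001, -58.285, 1.534, -27.261, -0.054, 0.017, 0.0], 'tcp_pos': [269.314, -618.297, 221.697], 'orientation': [0.592, -0.591, 0.388, -0.387], 'wrist_force': [-0.128, 0.231, 0.325], 'wrist_torque': [0.024, 0.031, 0.003], 'opening': 87.492}
scene 1 {'intrinsics': [[465.148, 0.0, 328.142], [0.0, 465.148, 195.573], [0.0, 0.0, 1.0]], 'position': [875.819, -389.974, 903.518], 'rotation': [-0.256, 0.91, 0.317, -0.083], 'shot': 1}
fork [([385.1, 142.5], 0.8), ([232.9, 306.5], 0.69)]
fork_tip [([430.6, 157.5], 0.9)]
rest [([382.6, 149.2], 0.88)]
clip [([340.9, 208.2], 0.65)]
clip_back [([336.0, 205.6], 0.6)]
spindle [([355.6, 218.6], 0.75)]
well [([353.4, 234.1], 0.81)]
side 2 {'intrinsics': [[362.22, 0.0, 321.057], [0.0, 362.22, 199.737], [0.0, 0.0, 1.0]], 'position': [276.034, -520.01, 399.474], 'rotation': [-0.489, 0.836, -0.208, 0.137], 'shot': 2}
fork [([273.1, 169.9], 0.61)]
fork_tip []
rest [([274.5, 182.7], 0.6)]
clip [([335.6, 204.3], 0.46)]
clip_back [([329.1, 200.4], 0.63)]
spindle [([348.3, 198.4], 0.68), ([274.7, 170.1], 0.63)]
well [([348.5, 216.3], 0.72)]
wrist 3 {'intrinsics': [[326.727, 0.0, 319.062], [0.0, 326.727, 199.903], [0.0, 0.0, 1.0]], 'mount': [[1.0, -0.001, 0.001, -0.028], [-0.001, -0.267, 0.964, -161.499], [-0.0, -0.964, -0.267, 71.929], [0.0, 0.0, 0.0, 1.0]], 'shot': 3}
fork []
fork_tip []
rest []
clip []
clip_back []
spindle []
well []
1.2
```

```bash
cat > h.py <<'E'
import numpy as np
from scipy.spatial.transform import Rotation as R
def rot(q): return R.from_quat([q[1],q[2],q[3],q[0]])
def cam(f,s=None):
    K=np.array(f["intrinsics"])
    if "mount" in f:
        M=np.array(f["mount"]); T=rot(s["orientation"]).as_matrix()
        return K,T@M[:3,:3],T@M[:3,3]+np.array(s["tcp_pos"])
    r=np.array(f["rotation"]); r=rot(r).as_matrix() if r.size==4 else r
    return K,r,np.array(f["position"])
def ray(c,p):
    K,r,o=c; d=r@np.linalg.solve(K,[p[0],p[1],1]); return o,d/np.linalg.norm(d)
def atz(c,p,z):
    o,d=ray(c,p); return o+d*(z-o[2])/d[2]
def tri(rs):
    A=sum(np.eye(3)-np.outer(d,d) for o,d in rs); b=sum((np.eye(3)-np.outer(d,d))@o for o,d in rs)
    x=np.linalg.solve(A,b); return x,[np.linalg.norm((np.eye(3)-np.outer(d,d))@(x-o)) for o,d in rs]
def proj(c,X):
    K,r,o=c; v=K@(r.T@(np.array(X)-o)); return v[:2]/v[2]
SC=dict(intrinsics=[[465.148,0,328.142],[0,465.148,195.573],[0,0,1]],position=[875.819,-389.974,903.518],rotation=[-0.256,0.91,0.317,-0.083])
SI=dict(intrinsics=[[362.22,0,321.057],[0,362.22,199.737],[0,0,1]],position=[276.034,-520.01,399.474],rotation=[-0.489,0.836,-0.208,0.137])
E
python3 - <<'E'
from h import *
import cv2
c=cam(SC);d=cam(SI)
P=dict(fork=((385.1,142.5),(273.1,169.9)),rest=((382.6,149.2),(274.5,182.7)),clip=((340.9,208.2),(335.6,204.3)),back=((336,205.6),(329.1,200.4)),spindle=((355.6,218.6),(348.3,198.4)),well=((353.4,234.1),(348.5,216.3)))
for k,(a,b) in P.items():
    x,e=tri([ray(c,a),ray(d,b)]); print(k,x.round(1),np.round(e,1))
print("tip z40",atz(c,(430.6,157.5),40), "fork z40",atz(c,P['fork'][0],40))
for k in('clip','back','spindle'): print(k,atz(c,P[k][0],50),atz(d,P[k][1],50))
T=rot([0.592,-0.591,0.388,-0.387]).as_matrix(); print(T.round(3))
a=cv2.imread('pics/scene0.png');b=cv2.imread('pics/side0.png')
cv2.imwrite('pics/a.png',cv2.resize(a,(800,500),interpolation=cv2.INTER_CUBIC)); cv2.imwrite('pics/b.png',cv2.resize(b[100:350,150:550],(800,500),interpolation=cv2.INTER_CUBIC))
E
```

```text
fork [569.8 230.3  34.6] [2.8 2.8]
rest [568.6 228.6   3.5] [0.6 0.6]
clip [606.6  10.9  47.7] [5.1 5.1]
back [594.5   9.1  57.1] [0.5 0.5]
spindle [642.7  14.2  47.5] [0.7 0.7]
well [646.2   6.    4.8] [4.7 4.7]
tip z40 [680.04756848 253.4745031   40.        ] fork z40 [574.02445891 223.75916686  40.        ]
clip [603.76044442  14.37784558  50.        ] [6.04795921e+02 2.43406197e-01 5.00000000e+01]
back [591.79544568  12.93190317  50.        ] [601.2012756   19.44558949  50.        ]
spindle [642.87286867  13.69470982  50.        ] [640.1310899   9.5394581  50.       ]
[[ 0.399 -0.     0.917]
 [-0.917  0.002  0.399]
 [-0.002 -1.     0.   ]]
```

View pics/a.png

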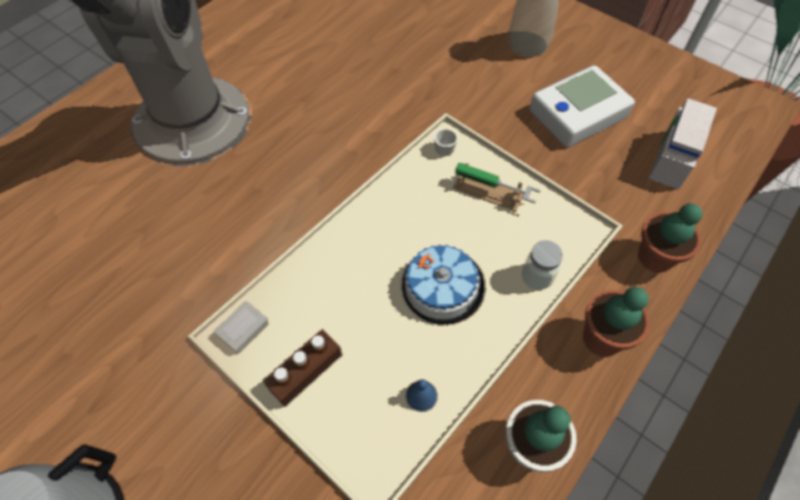

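View pics/b.png

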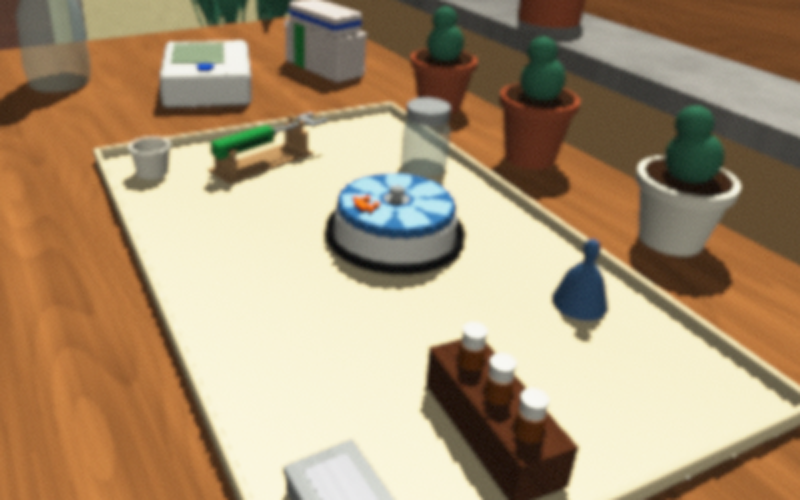

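Both views show the same layout: the green fork at (478,175) and the clip at (425,262) left of the spindle at (443,273) in the scene view, and the clip at (365,203) in the side crop. It pushes roughly along world +x. Next I move above the dial for a close wrist view.

```bash
python3 -m jog '[{"x":-442,"y":10,"z":564},{"x":-442,"y":10,"z":564},{"x":-442,"y":10,"z":564},{"x":-442,"y":10,"z":564},{"x":-442,"y":10,"z":564},{"x":-442,"y":10,"z":564},{"x":-442,"y":10,"z":564},{"x":-442,"y":10,"z":564},{"x":-442,"y":40,"z":564},{"x":-442,"y":60,"z":564},{"x":-442,"y":80,"z":564},{"x":-442,"y":80,"z":564}]'
```

```text
invalid input
```

```bash
python3 -m jog '[{"x":-442,"y":10,"z":564,"rx":0,"ry":0,"rz":0,"claw":0},{"x":-442,"y":10,"z":564,"rx":0,"ry":0,"rz":0,"claw":0},{"x":-442,"y":10,"z":564,"rx":0,"ry":0,"rz":0,"claw":0},{"x":-442,"y":10,"z":564,"rx":0,"ry":0,"rz":0,"claw":0},{"x":-442,"y":10,"z":564,"rx":0,"ry":0,"rz":0,"claw":0},{"x":-442,"y":10,"z":564,"rx":0,"ry":0,"rz":0,"claw":0},{"x":-442,"y":10,"z":564,"rx":0,"ry":0,"rz":0,"claw":0},{"x":-442,"y":10,"z":564,"rx":0,"ry":0,"rz":0,"claw":0},{"x":-442,"y":40,"z":564,"rx":0,"ry":0,"rz":0,"claw":0},{"x":-442,"y":60,"z":564,"rx":0,"ry":0,"rz":0,"claw":0},{"x":-442,"y":80,"z":564,"rx":0,"ry":0,"rz":0,"claw":0},{"x":-442,"y":80,"z":564,"rx":0,"ry":0,"rz":0,"claw":0}]'
```

```text
time_s: 2.4
tcp_pos: [553.4, -93.5, 176.1]
orientation: [0.592, -0.591, 0.387, -0.388]
wrist_force: [0.5, -0.4, -0.7]
opening: 88.2
```

```bash
python3 -m jog '[{"x":-74,"y":36,"z":94,"rx":0,"ry":0,"rz":0,"claw":0},{"x":-74,"y":36,"z":94,"rx":0,"ry":0,"rz":0,"claw":0},{"x":-74,"y":36,"z":94,"rx":0,"ry":0,"rz":0,"claw":0},{"x":-74,"y":36,"z":94,"rx":0,"ry":0,"rz":0,"claw":0},{"x":-74,"y":36,"z":94,"rx":0,"ry":0,"rz":0,"claw":0}]'
cat > look.py <<'E'
import sys,cv2
from cell import ctrl
from h import *
def look(names,png,cams=("wrist",)):
    out={}
    for n in cams:
        s=ctrl.get_state(); f=ctrl.grab_frame(n); c=cam(f,s); cv2.imwrite(f"pics/{png}_{n}.png",f["color"])
        for nm,z in names.items():
            for d in ctrl.pinpoint(nm,f)[:1]:
                out[n,nm]=atz(c,d["centre"],z); print(n,nm,np.round(d["centre"],1),round(d["confidence"],2),"@z",z,out[n,nm].round(1))
    print("t",s["time_s"],"tcp",np.round(s["tcp_pos"],1),"q",np.round(s["qpos"],2)); return out
E
python3 - <<'E'
from look import *
look(dict(clip=50,clip_back=52.5,spindle=50,well=4,fork=40,fork_tip=40),"c1")
E
```

```text
time_s: 2.9
tcp_pos: [610.0, 12.0, 139.9]
orientation: [-0.592, 0.592, -0.387, 0.388]
wrist_force: [-0.4, -0.8, 0.1]
opening: 87.6
wrist clip [321.6 205.7] 0.85 @z 50 [608.7   8.8  50. ]
wrist clip_back [315.3 219.6] 0.66 @z 52.5 [596.7   9.1  52.5]
wrist spindle [336.1 172.1] 0.68 @z 50 [638.3   9.4  50. ]
wrist well [329.9 160.4] 0.77 @z 4 [639.   13.4   4. ]
wrist fork [ 53.7 141.6] 0.7 @z 40 [570.  222.8  40. ]
t 2.9 tcp [610.   12.  139.9] q [ 0.07  0.47 -0.25  1.78  0.15  0.91 -1.41]
```

View pics/c1_wrist.png

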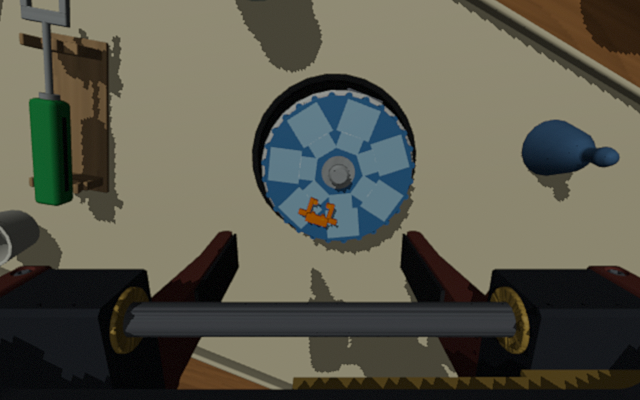

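The wrist image shows the clip at (320,213) with its mouth towards the spindle at (338,172), and the fork at upper left with its handle at (51,150). Next I go above the fork.

```bash
python3 -m jog '[{"x":-209,"y":0,"z":48,"rx":0,"ry":0.148,"rz":0,"claw":0.1},{"x":-209,"y":0,"z":48,"rx":0,"ry":0.148,"rz":0,"claw":0.3},{"x":-209,"y":0,"z":48,"rx":0,"ry":0.148,"rz":0,"claw":0.4},{"x":-209,"y":0,"z":48,"rx":0,"ry":0.148,"rz":0,"claw":0.4},{"x":-209,"y":0,"z":48,"rx":0,"ry":0.148,"rz":0,"claw":0.4},{"x":-209,"y":0,"z":48,"rx":0,"ry":0.148,"rz":0,"claw":0.4}]'
python3 - <<'E'
from look import *
look(dict(rest=4,fork=40,fork_tip=40,cup=4),"f1")
im=cv2.imread("pics/f1_wrist.png"); hsv=cv2.cvtColor(im,cv2.COLOR_BGR2HSV)
m=cv2.inRange(hsv,(45,80,30),(80,255,255)); n,l,st,ce=cv2.connectedComponentsWithStats(m)
i=1+st[1:,4].argmax(); print(st[i],ce[i]); 
pts=np.argwhere(l==i)[:,::-1].astype(np.float32); print(cv2.minAreaRect(pts))
E
```

```text
time_s: 3.85
tcp_pos: [570.1, 224.7, 140.7]
orientation: [0.562, -0.561, 0.429, -0.43]
wrist_force: [0.5, -0.3, 0.5]
opening: 52.7
wrist rest [319.9 183.7] 0.8 @z 4 [575.7 225.    4. ]
wrist fork [321.  198.7] 0.57 @z 40 [571.3 223.   40. ]
wrist cup [252.4 282.8] 0.5 @z 4 [458.2 264.2   4. ]
t 3.85 tcp [570.1 224.7 140.7] q [-0.28  0.48 -0.26  1.77  0.15  0.91 -1.91]
[ 306  162   26   98 2305] [317.9197397  210.35010846]
((318.02410888671875, 210.48867797851562), (24.159818649291992, 97.37715148925781), 1.3639274835586548)
```

View pics/f1_wrist.png

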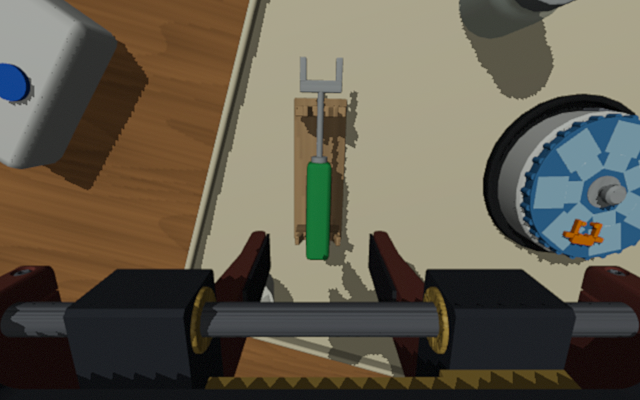

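The fork lies nearly vertical in the image, with the handle at rows 162–260 around column 318 and the prong ends at (321.5,58). It is tilted by about 1.4°.

Run:
```python
from look import *
s=ctrl.get_state()
f=dict(intrinsics=[[326.727,0,319.062],[0,326.727,199.903],[0,0,1]],mount=[[1,-.001,.001,-.028],[-.001,-.267,.964,-161.499],[0,-.964,-.267,71.929],[0,0,0,1]])
c=cam(f,s); T=rot(s["orientation"]).as_matrix(); print(T.round(3))
a=atz(c,(316.9,259.5),50);b=atz(c,(319.2,162),50);t=atz(c,(321.5,57.5),41)
for p in(a,b,t):print(p.round(1))
print(np.linalg.norm(b-a),np.linalg.norm((t-a)[:2]))
u=(t-a)[:2]/np.linalg.norm((t-a)[:2]); print("ang",np.degrees(np.arctan2(u[1],u[0])),np.degrees(np.arctan2(*(b-a)[1::-1])))
print("origin from rear",a[:2]+52*u,"from tip",t[:2]-110*u)
print("tool z ang",np.degrees(np.arctan2(T[1,2],T[0,2])))
for o in (a[:2]+52*u,): print("tool delta to TCP z21", T.T@(np.array([*o,21])-s["tcp_pos"]))
c1=cam(f,dict(tcp_pos=[610,12,139.9],orientation=[-0.592,0.592,-0.387,0.388]))
```

```text
[[ 0.254  0.002  0.967]
 [-0.967 -0.002  0.254]
 [ 0.002 -1.     0.001]]
[523.5 207.4  50. ]
[603.8 226.4  50. ]
[678.  244.1  41. ]
82.54505317883566 158.8533566732338
ang 13.362806691091254 13.343588423508011
origin from rear [574.04547601 219.39477903] from tip [570.98402455 218.66753821]
tool z ang 14.721414061582463
tool delta to TCP z21 [ -0.45940664 119.32233222   2.07510613]
```

Run:
```python
from look import *
s=ctrl.get_state();print(s["time_s"],np.round(s["tcp_pos"],1),np.round(s["orientation"],4),np.abs(s["joint_vel"]).max())
look(dict(fork=40),"f2")
im=cv2.imread("pics/f2_wrist.png"); hsv=cv2.cvtColor(im,cv2.COLOR_BGR2HSV)
m=cv2.inRange(hsv,(45,80,30),(80,255,255)); n,l,st,ce=cv2.connectedComponentsWithStats(m)
i=1+st[1:,4].argmax(); print(st[i],ce[i])
```

```text
4.1 [571.9 218.7 140.3] [-0.5598  0.5601 -0.4309  0.4328] 0.0074064703672590115
wrist fork [309.2 201.7] 0.58 @z 40 [568.2 225.5  40. ]
t 4.1 tcp [571.9 218.7 140.3] q [-0.27  0.47 -0.26  1.77  0.15  0.91 -1.91]
[ 298  162   25   98 2308] [310.06152513 210.25086655]
```

Run:
```python
from look import *
s=ctrl.get_state()
f=dict(intrinsics=[[326.727,0,319.062],[0,326.727,199.903],[0,0,1]],mount=[[1,-.001,.001,-.028],[-.001,-.267,.964,-161.499],[0,-.964,-.267,71.929],[0,0,0,1]])
c=cam(f,s); T=rot(s["orientation"]).as_matrix()
im=cv2.imread("pics/f2_wrist.png"); hsv=cv2.cvtColor(im,cv2.COLOR_BGR2HSV)
m=cv2.inRange(hsv,(45,80,30),(80,255,255))
for r in (170,190,210,230,250):
    x=np.flatnonzero(m[r]); print(r,x.min(),x.max())
g=cv2.cvtColor(im,cv2.COLOR_BGR2GRAY)
for r in (62,70): print(r,g[r,280:350].tolist())
a=atz(c,(308.8,259.5),50);b=atz(c,(311.5,162),50);t=atz(c,(313.5,57.5),41)
u=(t-a)[:2]/np.linalg.norm((t-a)[:2]); print("ang",np.degrees(np.arctan2(u[1],u[0])),"tool z",np.degrees(np.arctan2(T[1,2],T[0,2])))
for o in (a[:2]+52*u,t[:2]-110*u): print(o,"tool delta to TCP z21", T.T@(np.array([*o,21])-s["tcp_pos"]))
```

```text
170 298 322
190 298 322
210 299 322
230 298 321
250 299 321
62 [161, 162, 161, 162, 162, 162, 162, 162, 163, 152, 133, 130, 129, 128, 129, 114, 113, 150, 164, 162, 162, 162, 162, 162, 162, 161, 162, 162, 162, 162, 162, 162, 162, 162, 162, 162, 162, 161, 162, 162, 161, 162, 162, 163, 164, 145, 117, 128, 130, 129, 127, 121, 122, 146, 164, 163, 162, 162, 162, 162, 162, 162, 162, 162, 162, 162, 162, 162, 162, 163]
70 [162, 162, 162, 162, 162, 162, 162, 162, 164, 150, 128, 128, 127, 128, 127, 113, 113, 149, 164, 163, 162, 161, 162, 162, 162, 162, 162, 162, 162, 161, 162, 162, 162, 162, 162, 162, 162, 161, 162, 162, 162, 162, 161, 163, 163, 150, 128, 127, 128, 127, 126, 117, 118, 147, 163, 162, 162, 161, 161, 161, 161, 162, 161, 162, 161, 162, 161, 161, 161, 161]
ang 13.092639889609474 tool z 14.775180193658407
[572.14252484 226.59993361] tool delta to TCP z21 [ -6.97114442 119.41557129   2.02460378]
[569.15357216 225.90478727] tool delta to TCP z21 [ -7.06123818 119.41059043  -1.04279331]
```

```bash
python3 -m jog '[{"x":-7,"y":40,"z":0.5,"rx":0,"ry":0.013,"rz":0,"claw":0.4},{"x":-7,"y":75,"z":0.5,"rx":0,"ry":0.013,"rz":0,"claw":0.4},{"x":-7,"y":100,"z":0.5,"rx":0,"ry":0.013,"rz":0,"claw":0.4},{"x":-7,"y":119.4,"z":0.5,"rx":0,"ry":0.013,"rz":0,"claw":0.4},{"x":-7,"y":119.4,"z":0.5,"rx":0,"ry":0.013,"rz":0,"claw":0.4},{"x":-7,"y":119.4,"z":0.5,"rx":0,"ry":0.013,"rz":0,"claw":0.4},{"x":-7,"y":119.4,"z":0.5,"rx":0,"ry":0.013,"rz":0,"claw":0.4},{"x":-7,"y":119.4,"z":0.5,"rx":0,"ry":0.013,"rz":0,"claw":0.4}]'
python3 - <<'E'
from look import *
look(dict(fork=40,fork_tip=40),"f3")
E
```

```text
time_s: 5.0
tcp_pos: [571.7, 226.5, 22.4]
orientation: [0.558, -0.556, 0.434, -0.437]
wrist_force: [0.2, -0.1, 0.3]
opening: 52.9
wrist fork [323.5 265.1] 0.82 @z 40 [571.6 224.1  40. ]
t 5.0 tcp [571.7 226.5  22.4] q [-0.31  0.63 -0.23  1.83  0.21  0.7  -1.98]
```

View pics/f3_wrist.png

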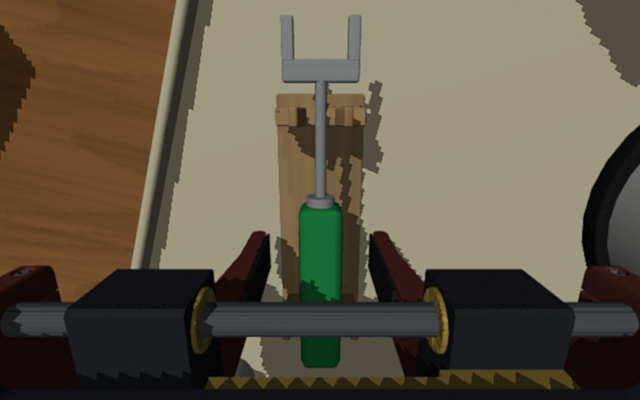

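The handle is centred between the fingers (columns 300–342, finger midline about 320) and the head is straight ahead at (320,45). Closing now.

```bash
python3 -m jog '[{"x":0,"y":0.5,"z":0,"rx":0,"ry":0,"rz":0,"claw":1},{"x":0,"y":0.5,"z":0,"rx":0,"ry":0,"rz":0,"claw":1},{"x":0,"y":0.5,"z":0,"rx":0,"ry":0,"rz":0,"claw":1},{"x":0,"y":0.5,"z":0,"rx":0,"ry":0,"rz":0,"claw":1},{"x":0,"y":0.5,"z":0,"rx":0,"ry":0,"rz":0,"claw":1},{"x":0,"y":0.5,"z":0,"rx":0,"ry":0,"rz":0,"claw":1}]' 55
python3 - <<'E'
from look import *
for i in range(2):
    look(dict(fork_tip=40),"g%d"%i)
s=ctrl.get_state();print(np.round(s["tcp_pos"],2),np.round(s["orientation"],4),s["opening"],s["wrist_force"])
im=cv2.imread("pics/g1_wrist.png")
g=cv2.cvtColor(im,cv2.COLOR_BGR2GRAY)
for r in (25,70): print(r,g[r,270:370:2].tolist())
E
```

```text
time_s: 5.75
tcp_pos: [571.1, 226.4, 21.3]
orientation: [0.558, -0.557, 0.434, -0.436]
wrist_force: [-0.8, -0.2, 0.5]
opening: 19.7
t 5.75 tcp [571.1 226.4  21.3] q [-0.31  0.63 -0.22  1.83  0.21  0.69 -1.98]
wrist fork_tip [319.9 268.8] 0.52 @z 40 [569.3 225.3  40. ]
t 5.85 tcp [571.1 226.4  21.3] q [-0.31  0.63 -0.22  1.83  0.21  0.69 -1.98]
[571.11 226.39  21.3 ] [ 0.5577 -0.5569  0.4341 -0.4363] 19.853163764688084 [-0.46550465 -0.06637644  0.48384214]
25 [148, 148, 147, 148, 137, 118, 122, 120, 119, 120, 79, 126, 149, 148, 147, 148, 147, 147, 148, 148, 148, 148, 148, 147, 147, 148, 147, 147, 147, 147, 148, 148, 147, 147, 147, 148, 148, 148, 127, 109, 123, 121, 118, 117, 106, 120, 149, 148, 147, 147]
70 [147, 147, 148, 148, 149, 107, 116, 117, 117, 117, 117, 117, 117, 117, 117, 116, 117, 117, 117, 117, 117, 118, 117, 117, 117, 117, 117, 118, 117, 117, 117, 117, 117, 117, 118, 118, 117, 117, 118, 117, 116, 117, 117, 112, 101, 150, 147, 148, 147, 148]
```

```bash
python3 -m jog '[{"x":0,"y":-12,"z":0,"rx":0,"ry":0,"rz":0,"claw":1},{"x":0,"y":-40,"z":0,"rx":0,"ry":0,"rz":0,"claw":1},{"x":0,"y":-80,"z":0,"rx":0,"ry":0,"rz":0,"claw":1},{"x":30,"y":-115,"z":-12,"rx":0,"ry":0.03,"rz":0,"claw":1},{"x":80,"y":-119,"z":-30,"rx":0,"ry":0.1,"rz":0,"claw":1},{"x":130,"y":-119,"z":-45,"rx":0,"ry":0.2,"rz":0,"claw":1},{"x":175,"y":-119,"z":-60,"rx":0,"ry":0.245,"rz":0,"claw":1},{"x":220,"y":-119,"z":-77,"rx":0,"ry":0.245,"rz":0,"claw":1},{"x":247,"y":-119,"z":-86.5,"rx":0,"ry":0.245,"rz":0,"claw":1},{"x":247,"y":-119,"z":-86.5,"rx":0,"ry":0.245,"rz":0,"claw":1},{"x":247,"y":-119,"z":-86.5,"rx":0,"ry":0.245,"rz":0,"claw":1},{"x":247,"y":-119,"z":-86.5,"rx":0,"ry":0.245,"rz":0,"claw":1}]'
python3 - <<'E'
from look import *
look({},"x")
look(dict(clip=50,clip_back=52.5,spindle=50,fork_tip=159),"c2")
s=ctrl.get_state();print(np.round(s["tcp_pos"],2),np.round(s["orientation"],4),s["opening"],np.round(s["wrist_force"],2))
im=cv2.imread("pics/c2_wrist.png"); cv2.imwrite("pics/c2z.png",cv2.resize(im[0:240,180:420],(720,720)[:2],interpolation=cv2.INTER_CUBIC)[:600])
E
```

```text
time_s: 7.15
tcp_pos: [547.0, -32.5, 140.9]
orientation: [0.501, -0.5, 0.499, -0.5]
wrist_force: [-0.2, 1.2, -0.4]
opening: 19.8
t 7.15 tcp [547.  -32.5 140.9] q [ 0.07  0.37 -0.16  1.93  0.08  0.84 -1.69]
wrist clip [264.1 129.8] 0.91 @z 50 [604.5   8.9  50. ]
wrist clip_back [265.2 140.7] 0.7 @z 52.5 [596.6   8.   52.5]
wrist spindle [259.8  83.8] 0.67 @z 50 [637.4  10.6  50. ]
t 7.2 tcp [547.  -32.2 140.8] q [ 0.07  0.37 -0.16  1.93  0.08  0.84 -1.69]
[546.73 -33.29 140.44] [ 0.5009 -0.4997  0.4988 -0.5007] 19.706137256065734 [ 0.34  0.27 -1.46]
```

View pics/c2z.png

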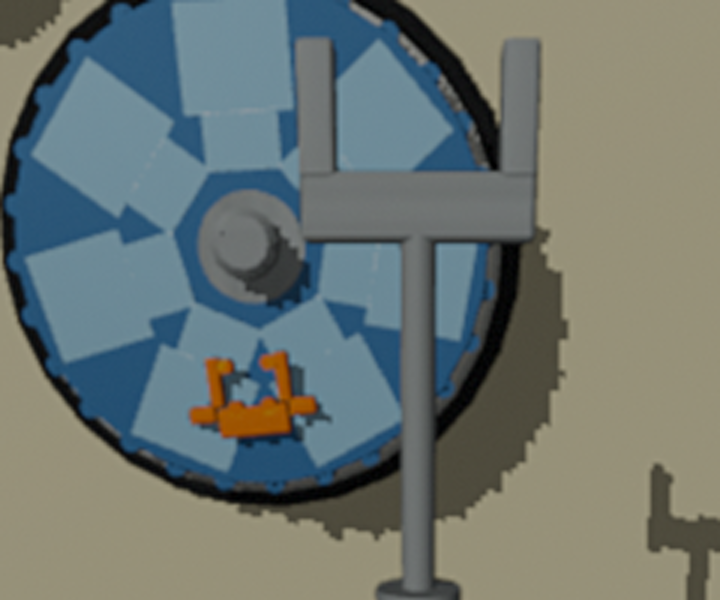

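The clip is at crop (253,400), rotated slightly so its mouth points up and left (shoulders (202,416) and (304,405)). The spindle hub is centred at (250,247), and the fork head's prong ends are at (316,40) and (522,40).

Run:
```python
from look import *
f=dict(intrinsics=[[326.727,0,319.062],[0,326.727,199.903],[0,0,1]],mount=[[1,-.001,.001,-.028],[-.001,-.267,.964,-161.499],[0,-.964,-.267,71.929],[0,0,0,1]])
s=dict(tcp_pos=[547,-32.2,140.8],orientation=[.5009,-.4997,.4988,-.5007])
s2=ctrl.get_state(); print(s2["time_s"],np.round(s2["tcp_pos"],1))
c=cam(f,s); q=lambda x,y,z:atz(c,(x/3+180-.33,y/3-.33),z)
L=q(202,416,55);Rr=q(304,405,55);bl=q(222,437,55);br=q(291,431,55);al=q(217,365,55);ar=q(278,357,55)
for n,p in dict(L=L,R=Rr,bl=bl,br=br,al=al,ar=ar,hub=q(250,247,50),knob=q(245,243,63)).items():print(n,p.round(1))
for a,b in((L,Rr),(bl,br),(al,ar)): v=(a-b)[:2]; print("len",np.linalg.norm(v).round(1),"heading",np.degrees(np.arctan2(v[1],v[0]))-90)
tz=159.5+2.5
pl=q(316,40,tz);pr=q(522,40,tz); print("prongs",pl.round(1),pr.round(1),np.linalg.norm(pl-pr))
T=rot(s["orientation"]).as_matrix();print("tip in tool",T.T@((pl+pr)/2-s["tcp_pos"]), "hd",np.degrees(np.arctan2(T[1,2],T[0,2])))
sh=q(418,560,tz); print("shank",T.T@(sh-s["tcp_pos"]))
```

```text
7.45 [546.7 -33.3 140.4]
L [598.3  21.3  55. ]
R [601.   -4.1  55. ]
bl [593.1  16.6  55. ]
br [594.6  -0.7  55. ]
al [610.7  16.9  55. ]
ar [612.6   1.9  55. ]
hub [638.4   8.4  50. ]
knob [638.3   7.4  63. ]
len 25.6 heading 6.090617747387242
len 17.4 heading 4.960933746877714
len 15.2 heading 7.2845027386873795
prongs [654.7 -19.1 162. ] [654.7 -45.6 162. ] 26.466762621336354
tip in tool [  0.27795787 -20.8659456  107.74962891] hd 0.06308450346634001
shank [  0.0961299  -21.07840717  39.24301434]
```

Run:
```python
from look import *
s=ctrl.get_state(); f=ctrl.grab_frame("wrist"); c=cam(f,s); im=f["color"]; cv2.imwrite("pics/c3.png",im)
for nm,z in dict(clip=50,clip_back=52.5,spindle=50).items():
    for d in ctrl.pinpoint(nm,f)[:1]: print(nm,np.round(d["centre"],1),atz(c,d["centre"],z).round(1))
hsv=cv2.cvtColor(im,cv2.COLOR_BGR2HSV)
m=cv2.inRange(hsv,(3,130,80),(20,255,255)); n,l,st,ce=cv2.connectedComponentsWithStats(m); i=1+st[1:,4].argmax(); print("clip",st[i],ce[i],atz(c,ce[i],54).round(1))
b=cv2.inRange(hsv,(90,70,40),(115,255,255)); n,l,st,ce=cv2.connectedComponentsWithStats(b)
gy=cv2.inRange(hsv,(0,0,60),(180,45,170)); gy[:, 285:]=0; gy[120:]=0;gy[:50]=0;gy[:,:235]=0
n,l,st,ce=cv2.connectedComponentsWithStats(gy)
for j in range(1,n):
    if st[j,4]>100:
        cn=max(cv2.findContours((l==j).astype(np.uint8),0,1)[0],key=len); (e,r)=cv2.minEnclosingCircle(cn); print("grey",st[j],e,r,atz(c,e,50).round(1)); el=cv2.fitEllipse(cn);print(el,atz(c,el[0],50).round(1))
x0,y0=225,55
cv2.imwrite("pics/c3z.png",cv2.resize(im[y0:y0+100,x0:x0+100],(600,600),interpolation=cv2.INTER_CUBIC))
np.save("c3.npy",np.r_[s["tcp_pos"],s["orientation"]])
print(np.round(s["tcp_pos"],2))
```

```text
clip [265.5 128.7] [605.1   6.5  50. ]
clip_back [266.  141.9] [595.5   6.2  52.5]
spindle [260.9  80.3] [639.6   8.4  50. ]
clip [  70  337   83   52 3560] [110.89410112 360.28061798] [399.5 155.   54. ]
grey [280  50   5  30 144] (282.0, 64.5) 14.637381553649902 [650.3  -7.2  50. ]
((282.0572204589844, 62.82075881958008), (4.332751750946045, 38.66950988769531), 179.3151397705078) [651.4  -7.3  50. ]
grey [244  63  36  37 815] (260.87078857421875, 81.20144653320312) 18.522985458374023 [638.9   8.5  50. ]
((260.3936462402344, 80.25341033935547), (32.400367736816406, 34.630802154541016), 2.597090005874634) [639.6   8.8  50. ]
[546.73 -33.29 140.44]
```

View pics/c3z.png

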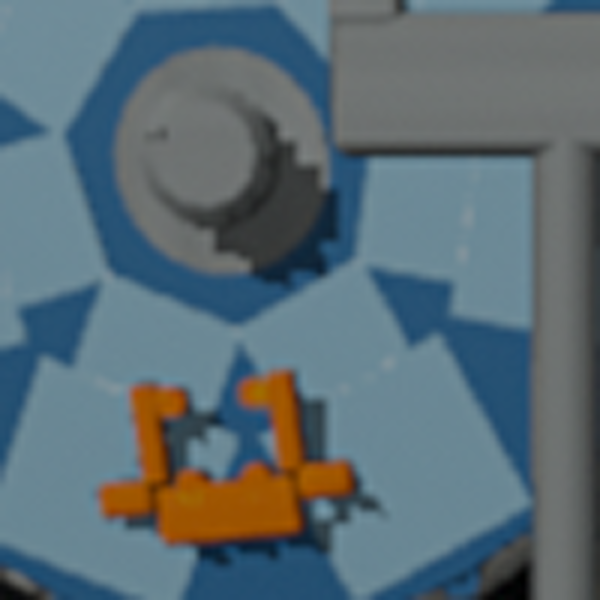

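Run:
```python
from look import *
f=dict(intrinsics=[[326.727,0,319.062],[0,326.727,199.903],[0,0,1]],mount=[[1,-.001,.001,-.028],[-.001,-.267,.964,-161.499],[0,-.964,-.267,71.929],[0,0,0,1]])
p=np.load("c3.npy"); s=dict(tcp_pos=p[:3],orientation=p[3:]); c=cam(f,s); q=lambda x,y,z:atz(c,(x/6+225-.4,y/6+55-.4),z)
P=dict(L=(100,500,54.5),R=(355,478,54.5),bl=(160,543,54.5),br=(301,533,54.5),al=(133,390,54.5),ar=(297,375,54.5))
X={k:q(*v) for k,v in P.items()}
for a,b in("LR",("bl","br"),("al","ar")):
    v=X[a]-X[b]; print(a,b,((X[a]+X[b])/2).round(1),np.linalg.norm(v).round(1),(np.degrees(np.arctan2(v[1],v[0]))-90).round(1))
m1=(X["bl"]+X["br"])/2;m2=(X["al"]+X["ar"])/2;v=m2-m1;print("axis",np.degrees(np.arctan2(v[1],v[0])),np.linalg.norm(v))
print("hub",q(222,161,50).round(1),"knob",q(203,152,63).round(1))
```

```text
L R [599.7   8.6  54.5] 31.9 4.9
bl br [593.7   8.5  54.5] 17.7 4.1
al ar [612.5   9.6  54.5] 20.3 5.1
axis 3.202276337288618 18.908093099428093
hub [638.5   8.2  50. ] knob [638.4   8.3  63. ]
```

The clip measures 32 mm over the shoulders and 18 mm across the back, which matches the spec. Its heading is about 4.5°, its origin about (606.3, 9.2), and the spindle is at (638.4, 8.2). I'll line the fork up at heading −1.8° behind it.

```bash
python3 -m jog '[{"x":-20,"y":0,"z":-35,"rx":0,"ry":0.031,"rz":0,"claw":1},{"x":-40,"y":10,"z":-70,"rx":0,"ry":0.031,"rz":0,"claw":1},{"x":-47.2,"y":30,"z":-80.7,"rx":0,"ry":0.031,"rz":0,"claw":1},{"x":-47.2,"y":60,"z":-80.7,"rx":0,"ry":0.031,"rz":0,"claw":1},{"x":-47.2,"y":80,"z":-80.7,"rx":0,"ry":0.031,"rz":0,"claw":1},{"x":-47.2,"y":95,"z":-80.7,"rx":0,"ry":0.031,"rz":0,"claw":1},{"x":-47.2,"y":100,"z":-80.7,"rx":0,"ry":0.031,"rz":0,"claw":1},{"x":-47.2,"y":100,"z":-80.7,"rx":0,"ry":0.031,"rz":0,"claw":1},{"x":-47.2,"y":100,"z":-80.7,"rx":0,"ry":0.031,"rz":0,"claw":1},{"x":-47.2,"y":100,"z":-80.7,"rx":0,"ry":0.031,"rz":0,"claw":1},{"x":-47.2,"y":100,"z":-80.7,"rx":0,"ry":0.031,"rz":0,"claw":1}]'
python3 - <<'E'
from look import *
s=ctrl.get_state()
o=look({"fork_tip":59,"clip_back":52.5,"spindle":50,"clip":50},"a1",("scene","side"))
s=ctrl.get_state();T=rot(s["orientation"]).as_matrix();print(np.round(s["tcp_pos"],2),T.round(4).tolist(),np.round(s["wrist_force"],2),s["opening"])
tip=np.array(s["tcp_pos"])+T@[.28,-18.7,109]; print("tip",tip.round(2))
E
```

```text
time_s: 8.75
tcp_pos: [466.9, 13.2, 40.8]
orientation: [-0.493, 0.491, -0.506, 0.509]
wrist_force: [0.7, 0.1, -0.5]
opening: 20.0
scene fork_tip [329.5 200.7] 0.8 @z 59 [576.4   9.2  59. ]
scene clip_back [339.2 206.5] 0.48 @z 52.5 [598.8  13.9  52.5]
scene spindle [355.1 220.3] 0.78 @z 50 [644.    9.4  50. ]
scene clip [339.2 208.5] 0.56 @z 50 [601.   11.2  50. ]
side clip_back [331.7 197.9] 0.48 @z 52.5 [608.3  21.3  52.5]
side spindle [349.2 196.6] 0.81 @z 50 [645.4  14.2  50. ]
side clip [333.8 203.5] 0.59 @z 50 [602.8   3.7  50. ]
t 9.0 tcp [466.3  13.2  40.3] q [-0.03  0.42 -0.16  2.18  0.13  0.55 -1.89]
[466.26  13.15  40.13] [[-0.031, 0.003, 0.9995], [-0.9995, -0.0009, -0.031], [0.0008, -1.0, 0.003]] [ 0.83 -0.43 -0.83] 19.94995939406736
tip [575.14   9.51  59.16]
```

```bash
python3 -m jog '[{"x":-0.7,"y":3,"z":0,"rx":0,"ry":0,"rz":0,"claw":1},{"x":-0.7,"y":5.9,"z":0,"rx":0,"ry":0,"rz":0,"claw":1},{"x":-0.7,"y":5.9,"z":0,"rx":0,"ry":0,"rz":0,"claw":1},{"x":-0.7,"y":5.9,"z":2,"rx":0,"ry":0,"rz":0,"claw":1},{"x":-0.7,"y":5.9,"z":7,"rx":0,"ry":0,"rz":0,"claw":1},{"x":-0.7,"y":5.9,"z":12,"rx":0,"ry":0,"rz":0,"claw":1},{"x":-0.7,"y":5.9,"z":16,"rx":0,"ry":0,"rz":0,"claw":1},{"x":-0.7,"y":5.9,"z":19,"rx":0,"ry":0,"rz":0,"claw":1},{"x":-0.7,"y":5.9,"z":22,"rx":0,"ry":0,"rz":0,"claw":1},{"x":-0.7,"y":5.9,"z":25,"rx":0,"ry":0,"rz":0,"claw":1},{"x":-0.7,"y":5.9,"z":28,"rx":0,"ry":0,"rz":0,"claw":1},{"x":-0.7,"y":5.9,"z":30,"rx":0,"ry":0,"rz":0,"claw":1}]'
python3 - <<'E'
from look import *
f=ctrl.grab_frame("scene");f=ctrl.grab_frame("wrist"); w=f["color"]; f=ctrl.grab_frame("scene"); a=f["color"]
s=ctrl.get_state();T=rot(s["orientation"]).as_matrix()
for nm,z in dict(fork_tip=53,clip=50,spindle=50).items():
    for d in ctrl.pinpoint(nm,f)[:1]: print(nm,np.round(d["centre"],1),atz(cam(f),d["centre"],z).round(1))
tip=np.array(s["tcp_pos"])+T@[.28,-18.7,109]; print("tip",tip.round(2),np.round(s["tcp_pos"],2),np.round(s["wrist_force"],2),s["time_s"])
cv2.imwrite("pics/a2.png",np.hstack([cv2.resize(a[180:260,310:390],(400,400),interpolation=cv2.INTER_CUBIC),cv2.resize(w[0:100,270:370],(400,400),interpolation=cv2.INTER_CUBIC)]))
E
```

```text
time_s: 10.45
tcp_pos: [496.6, 12.9, 34.3]
orientation: [-0.493, 0.492, -0.507, 0.509]
wrist_force: [0.4, -0.0, -0.2]
opening: 19.5
fork_tip [332.1 226.8] [616.9 -33.6  53. ]
clip [342.1 209.3] [606.9  13.5  50. ]
spindle [337.9 315.6] [ 738.3 -171.6   50. ]
tip [605.24   9.23  53.32] [496.35  12.88  34.29] [-0.61  0.38 -1.33] 10.6
```

View pics/a2.png

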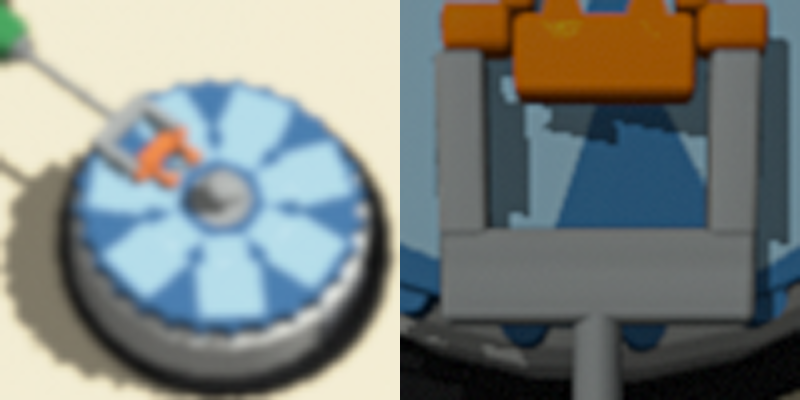

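The fork head has the clip's back in its slot and both prong ends on the shoulders. The clip sits about 0.8 mm to the right of the fork axis. Advancing straight along world +x.

```bash
python3 -m jog '[{"x":0,"y":0,"z":2,"rx":0,"ry":0,"rz":0,"claw":1},{"x":-0.1,"y":0,"z":4.5,"rx":0,"ry":0,"rz":0,"claw":1},{"x":-0.2,"y":0,"z":7,"rx":0,"ry":0,"rz":0,"claw":1},{"x":-0.3,"y":0,"z":9.5,"rx":0,"ry":0,"rz":0,"claw":1},{"x":-0.4,"y":0,"z":12,"rx":0,"ry":0,"rz":0,"claw":1},{"x":-0.5,"y":0,"z":14,"rx":0,"ry":0,"rz":0,"claw":1},{"x":-0.5,"y":0,"z":15,"rx":0,"ry":0,"rz":0,"claw":1},{"x":-0.5,"y":0,"z":15,"rx":0,"ry":0,"rz":0,"claw":1}]'
python3 - <<'E'
from look import *
F=[]
for i in range(3): 
    f=ctrl.grab_frame("scene");s=ctrl.get_state();F.append(s["wrist_force"])
T=rot(s["orientation"]).as_matrix();print(np.round(F,2))
tip=np.array(s["tcp_pos"])+T@[.28,-18.7,109]; print("tip",tip.round(2),np.round(s["tcp_pos"],2),s["time_s"])
cv2.imwrite("pics/a3.png",cv2.resize(f["color"][180:260,310:390],(480,480),interpolation=cv2.INTER_CUBIC))
E
```

```text
time_s: 11.55
tcp_pos: [511.3, 12.9, 34.3]
orientation: [-0.493, 0.492, -0.507, 0.509]
wrist_force: [0.4, -0.6, -0.0]
opening: 19.6
[[ 0.33 -0.21 -1.1 ]
 [-0.9   0.64 -0.61]
 [ 1.    0.49 -0.68]]
tip [619.87   9.34  53.28] [510.98  12.96  34.29] 11.7
```

View pics/a3.png

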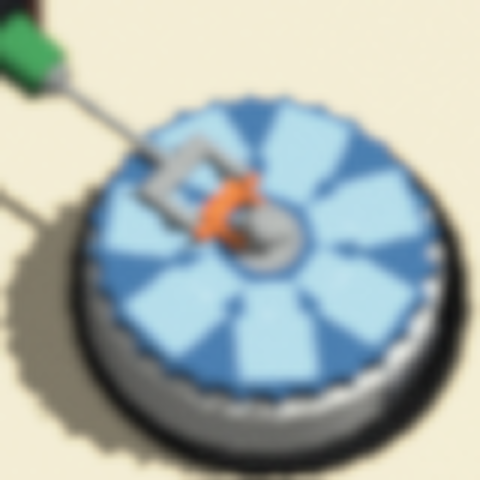

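The clip's arms are straddling the spindle, with the clip centred at about (228,215) and the spindle at (265,240). From here I advance slowly under force watch.

```bash
cat > fr.py <<'E'
from look import *
F=[]
for i in range(4): ctrl.grab_frame("wrist"); s=ctrl.get_state(); F.append(s["wrist_force"])
T=rot(s["orientation"]).as_matrix(); print("F",np.round(F,1)[:,0],"mean",np.mean(F,0).round(1))
print("tip",(np.array(s["tcp_pos"])+T@[.28,-18.7,109]).round(2),s["time_s"],s["opening"])
E
python3 -m jog '[{"x":0,"y":0,"z":1,"rx":0,"ry":0,"rz":0,"claw":1},{"x":-0.1,"y":0,"z":2,"rx":0,"ry":0,"rz":0,"claw":1},{"x":-0.1,"y":0,"z":3,"rx":0,"ry":0,"rz":0,"claw":1},{"x":-0.1,"y":0,"z":4,"rx":0,"ry":0,"rz":0,"claw":1}]'; python3 fr.py
```

```text
time_s: 12.1
tcp_pos: [514.7, 13.0, 34.2]
orientation: [-0.493, 0.492, -0.507, 0.508]
wrist_force: [-1.9, 0.2, -0.5]
opening: 19.3
F [-1.7 -0.7 -1.  -0.6] mean [-1.   0.8 -1.2]
tip [623.91   9.38  53.27] 12.3 19.685386965647783
```

```bash
python3 -m jog '[{"x":0,"y":0,"z":0.7,"rx":0,"ry":0,"rz":0,"claw":1},{"x":0,"y":0,"z":1.4,"rx":0,"ry":0,"rz":0,"claw":1},{"x":0,"y":0,"z":2,"rx":0,"ry":0,"rz":0,"claw":1}]'; python3 fr.py
```

```text
time_s: 12.6
tcp_pos: [517.0, 13.0, 34.3]
orientation: [-0.493, 0.492, -0.507, 0.508]
wrist_force: [-1.3, 0.6, -0.6]
opening: 19.9
F [-2.3 -0.9 -0.8 -1.8] mean [-1.4  0.8 -0.9]
tip [625.99   9.31  53.29] 12.8 19.88741813991406
```

```bash
python3 -m jog '[{"x":0,"y":0,"z":0.5,"rx":0,"ry":0,"rz":0,"claw":1},{"x":0,"y":0,"z":1,"rx":0,"ry":0,"rz":0,"claw":1},{"x":0,"y":0,"z":1.5,"rx":0,"ry":0,"rz":0,"claw":1}]'; python3 fr.py
```

```text
time_s: 13.1
tcp_pos: [518.5, 12.9, 34.3]
orientation: [-0.493, 0.492, -0.507, 0.508]
wrist_force: [-1.3, 1.1, -1.7]
opening: 20.1
F [-1.8 -1.   0.1 -1.5] mean [-1.1  0.9 -1.2]
tip [627.55   9.25  53.32] 13.3 19.435586134443337
```

```bash
python3 -m jog '[{"x":0,"y":0,"z":0.5,"rx":0,"ry":0,"rz":0,"claw":1},{"x":0,"y":0,"z":1,"rx":0,"ry":0,"rz":0,"claw":1},{"x":0,"y":0,"z":1.5,"rx":0,"ry":0,"rz":0,"claw":1}]'; python3 fr.py
```

```text
time_s: 13.6
tcp_pos: [520.2, 12.8, 34.3]
orientation: [-0.493, 0.492, -0.507, 0.509]
wrist_force: [-1.3, 1.2, -1.5]
opening: 19.8
F [-1.4 -0.9 -0.9 -1.4] mean [-1.1  0.3 -1. ]
tip [629.15   9.14  53.34] 13.8 19.41693877495588
```

```bash
python3 -m jog '[{"x":0,"y":0,"z":0.5,"rx":0,"ry":0,"rz":0,"claw":1},{"x":0,"y":0,"z":1,"rx":0,"ry":0,"rz":0,"claw":1},{"x":0,"y":0,"z":1.5,"rx":0,"ry":0,"rz":0,"claw":1}]'; python3 fr.py
```

```text
time_s: 14.1
tcp_pos: [521.0, 12.7, 34.1]
orientation: [-0.492, 0.492, -0.507, 0.508]
wrist_force: [-4.8, 0.5, 1.0]
opening: 19.7
F [-3.7 -3.2 -3.  -2.8] mean [-3.1  0.5  0.2]
tip [630.21   9.1   53.13] 14.3 19.5483874757235
```

```bash
python3 -m jog '[{"x":0,"y":0,"z":0.4,"rx":0,"ry":0,"rz":0,"claw":1},{"x":0,"y":0,"z":0.8,"rx":0,"ry":0,"rz":0,"claw":1},{"x":0,"y":0,"z":1,"rx":0,"ry":0,"rz":0,"claw":1}]'; python3 fr.py
```

```text
time_s: 14.6
tcp_pos: [521.4, 12.6, 34.0]
orientation: [-0.492, 0.492, -0.507, 0.508]
wrist_force: [-5.9, -0.0, 1.4]
opening: 19.8
F [-6.4 -5.8 -6.5 -6.3] mean [-6.3  1.1  1.8]
tip [630.38   8.99  52.8 ] 14.8 19.41020466127959
```

```bash
python3 -m jog '[{"x":0,"y":-0.3,"z":1,"rx":0,"ry":0,"rz":0,"claw":1},{"x":0,"y":-0.3,"z":1.2,"rx":0,"ry":0,"rz":0,"claw":1},{"x":0,"y":-0.3,"z":1.4,"rx":0,"ry":0,"rz":0,"claw":1}]'; python3 fr.py
```

```text
time_s: 15.1
tcp_pos: [522.3, 12.5, 34.2]
orientation: [-0.492, 0.493, -0.507, 0.508]
wrist_force: [-4.5, 0.7, 1.8]
opening: 19.8
F [-4.8 -5.6 -4.6 -5.8] mean [-5.2  0.9  1.6]
tip [631.34   8.87  52.93] 15.3 19.512197720632344
```

```bash
python3 -m jog '[{"x":-0.1,"y":-0.3,"z":1,"rx":0,"ry":0,"rz":0,"claw":1},{"x":-0.1,"y":-0.3,"z":1.3,"rx":0,"ry":0,"rz":0,"claw":1},{"x":-0.1,"y":-0.3,"z":1.5,"rx":0,"ry":0,"rz":0,"claw":1}]'; python3 fr.py
```

```text
time_s: 15.6
tcp_pos: [522.5, 12.4, 34.2]
orientation: [0.491, -0.493, 0.508, -0.507]
wrist_force: [-7.4, 0.7, 2.5]
opening: 20.0
F [-6.7 -6.3 -6.8 -6.6] mean [-6.6  0.7  2.7]
tip [631.45   8.75  52.63] 15.8 19.709359570143793
```

```bash
python3 -m jog '[{"x":-0.2,"y":-0.5,"z":1.2,"rx":0,"ry":0,"rz":0,"claw":1},{"x":-0.2,"y":-0.5,"z":1.5,"rx":0,"ry":0,"rz":0,"claw":1},{"x":-0.2,"y":-0.5,"z":1.8,"rx":0,"ry":0,"rz":0,"claw":1}]'; python3 fr.py
```

```text
time_s: 16.1
tcp_pos: [522.5, 12.3, 34.4]
orientation: [0.49, -0.494, 0.509, -0.507]
wrist_force: [-6.8, 1.6, 1.9]
opening: 19.6
F [-2.4 -0.8  0.3 -0.8] mean [-0.9 -0.1 -0.4]
tip [634.52   8.73  53.72] 16.3 20.06212009207752
```

Force dropped and the tip jumped 3 mm, which is the snap. Now building up to 12 N.

```bash
python3 -m jog '[{"x":0,"y":0,"z":0.5,"rx":0,"ry":0,"rz":0,"claw":1},{"x":0,"y":0,"z":1,"rx":0,"ry":0,"rz":0,"claw":1},{"x":0,"y":0,"z":1.3,"rx":0,"ry":0,"rz":0,"claw":1}]'; python3 fr.py
```

```text
time_s: 16.6
tcp_pos: [527.6, 12.3, 35.2]
orientation: [-0.492, 0.492, -0.507, 0.508]
wrist_force: [-0.3, 0.1, -1.5]
opening: 19.6
F [ 0.3 -0.3 -0.6 -0.9] mean [-0.4  0.2 -1.1]
tip [635.86   8.63  53.67] 16.8 19.958967301990747
```

```bash
python3 -m jog '[{"x":0,"y":0.3,"z":0.4,"rx":0,"ry":0,"rz":0,"claw":1},{"x":0,"y":0.3,"z":0.7,"rx":0,"ry":0,"rz":0,"claw":1},{"x":0,"y":0.3,"z":1,"rx":0,"ry":0,"rz":0,"claw":1}]'; python3 fr.py
```

```text
time_s: 17.1
tcp_pos: [528.0, 12.3, 34.7]
orientation: [-0.492, 0.493, -0.507, 0.508]
wrist_force: [1.1, -0.2, -1.1]
opening: 19.7
F [ 0.5  0.8  0.2 -0.4] mean [ 0.3 -0.3 -0.8]
tip [636.91   8.64  53.43] 17.3 19.683974902902474
```

```bash
python3 -m jog '[{"x":0,"y":0.1,"z":0.4,"rx":0,"ry":0,"rz":0,"claw":1},{"x":0,"y":0.1,"z":0.7,"rx":0,"ry":0,"rz":0,"claw":1},{"x":0,"y":0.1,"z":1,"rx":0,"ry":0,"rz":0,"claw":1}]'; python3 fr.py
```

```text
time_s: 17.6
tcp_pos: [529.0, 12.2, 34.6]
orientation: [-0.492, 0.493, -0.507, 0.508]
wrist_force: [0.1, 0.1, -1.1]
opening: 19.7
F [ 0.2 -0.4 -0.4  0.5] mean [-0.  -0.1 -1.4]
tip [637.89   8.58  53.31] 17.8 19.732369573035534
```

```bash
python3 -m jog '[{"x":0,"y":0,"z":0.3,"rx":0,"ry":0,"rz":0,"claw":1},{"x":0,"y":0,"z":0.6,"rx":0,"ry":0,"rz":0,"claw":1},{"x":0,"y":0,"z":0.8,"rx":0,"ry":0,"rz":0,"claw":1}]'; python3 fr.py
```

```text
time_s: 18.1
tcp_pos: [529.4, 12.2, 34.6]
orientation: [-0.491, 0.493, -0.508, 0.508]
wrist_force: [-1.1, -0.5, -0.2]
opening: 19.9
F [-1.3 -2.2 -1.8 -1.4] mean [-1.7 -0.1 -0.3]
tip [638.42   8.58  53.17] 18.3 19.45486008072859
```

```bash
python3 -m jog '[{"x":0,"y":0,"z":0.4,"rx":0,"ry":0,"rz":0,"claw":1},{"x":0,"y":0,"z":0.8,"rx":0,"ry":0,"rz":0,"claw":1},{"x":0,"y":0,"z":1,"rx":0,"ry":0,"rz":0,"claw":1}]'; python3 fr.py
```

```text
time_s: 18.6
tcp_pos: [529.6, 12.2, 34.4]
orientation: [0.491, -0.493, 0.508, -0.508]
wrist_force: [-4.4, 0.1, 1.2]
opening: 19.4
F [-6.3 -4.8 -4.9 -5.4] mean [-5.4  0.2  1.4]
tip [638.69   8.5   52.84] 18.8 19.61109293997126
```

```bash
python3 -m jog '[{"x":0,"y":0,"z":0.5,"rx":0,"ry":0,"rz":0,"claw":1},{"x":0,"y":-0.2,"z":0.9,"rx":0,"ry":0,"rz":0,"claw":1},{"x":0,"y":-0.2,"z":1.2,"rx":0,"ry":0,"rz":0,"claw":1}]'; python3 fr.py
```

```text
time_s: 19.1
tcp_pos: [529.7, 12.1, 34.3]
orientation: [0.491, -0.494, 0.508, -0.507]
wrist_force: [-6.7, 0.4, 2.8]
opening: 19.2
F [-5.9 -6.6 -6.8 -6.5] mean [-6.4  0.7  2.7]
tip [638.75   8.46  52.56] 19.3 19.735287233644186
```

```bash
python3 -m jog '[{"x":0,"y":-0.2,"z":1.3,"rx":0,"ry":0,"rz":0,"claw":1},{"x":0,"y":-0.2,"z":1.6,"rx":0,"ry":0,"rz":0,"claw":1},{"x":0,"y":-0.2,"z":1.8,"rx":0,"ry":0,"rz":0,"claw":1},{"x":0,"y":-0.2,"z":1.8,"rx":0,"ry":0,"rz":0,"claw":1}]'; python3 fr.py
```

```text
time_s: 19.7
tcp_pos: [529.8, 12.1, 34.3]
orientation: [0.49, -0.495, 0.509, -0.506]
wrist_force: [-7.9, 0.7, 5.5]
opening: 19.8
F [-8.6 -8.6 -9.6 -8.4] mean [-8.8  0.6  4.4]
tip [638.8    8.44  52.13] 19.9 19.8145743634662
```

```bash
python3 -m jog '[{"x":0,"y":-0.2,"z":1.8,"rx":0.006,"ry":0,"rz":0,"claw":1},{"x":0,"y":-0.2,"z":1.8,"rx":0.012,"ry":0,"rz":0,"claw":1},{"x":0,"y":-0.2,"z":1.9,"rx":0.015,"ry":0,"rz":0,"claw":1},{"x":0,"y":-0.2,"z":2,"rx":0.015,"ry":0,"rz":0,"claw":1}]'; python3 fr.py
```

```text
time_s: 20.3
tcp_pos: [530.0, 12.0, 33.9]
orientation: [-0.493, 0.492, -0.506, 0.509]
wrist_force: [-6.3, 0.1, 0.6]
opening: 19.8
F [-5.9 -6.5 -7.1 -7.6] mean [-6.8 -0.2  1.1]
tip [638.8    8.46  52.97] 20.5 20.05205080691665
```

```bash
python3 -m jog '[{"x":0,"y":-0.2,"z":2.0,"rx":0.006,"ry":0,"rz":0,"claw":1},{"x":0,"y":-0.2,"z":2.2,"rx":0.008,"ry":0,"rz":0,"claw":1},{"x":0,"y":-0.2,"z":2.2,"rx":0.008,"ry":0,"rz":0,"claw":1},{"x":0,"y":-0.2,"z":2.2,"rx":0.008,"ry":0,"rz":0,"claw":1}]'; python3 fr.py
```

```text
time_s: 20.9
tcp_pos: [530.1, 12.0, 33.4]
orientation: [-0.493, 0.491, -0.505, 0.51]
wrist_force: [-7.9, 0.7, 1.0]
opening: 19.5
F [-8.7 -7.9 -7.9 -7.6] mean [-8.  -0.   1.2]
tip [638.86   8.42  52.96] 21.1 19.91753532783384
```

```bash
python3 -m jog '[{"x":0,"y":-0.5,"z":2.4,"rx":0.006,"ry":0,"rz":0,"claw":1},{"x":0,"y":-0.5,"z":2.7,"rx":0.006,"ry":0,"rz":0,"claw":1},{"x":0,"y":-0.5,"z":2.9,"rx":0.006,"ry":0,"rz":0,"claw":1},{"x":0,"y":-0.5,"z":2.9,"rx":0.006,"ry":0,"rz":0,"claw":1}]'; python3 fr.py
```

```text
time_s: 21.5
tcp_pos: [530.1, 11.8, 33.0]
orientation: [-0.494, 0.491, -0.504, 0.511]
wrist_force: [-9.3, 0.7, 1.2]
opening: 19.4
F [-9.2 -9.4 -8.8 -8.4] mean [-9.  -0.1  2.3]
tip [638.94   8.36  52.74] 21.7 19.735340583395796
```

```bash
python3 -m jog '[{"x":0,"y":-0.9,"z":3.0,"rx":0.006,"ry":0,"rz":0,"claw":1},{"x":0,"y":-0.9,"z":3.4,"rx":0.006,"ry":0,"rz":0,"claw":1},{"x":0,"y":-0.9,"z":3.7,"rx":0.006,"ry":0,"rz":0,"claw":1},{"x":0,"y":-0.9,"z":3.7,"rx":0.006,"ry":0,"rz":0,"claw":1}]'; python3 fr.py
```

```text
time_s: 22.1
tcp_pos: [530.2, 11.5, 33.0]
orientation: [-0.493, 0.492, -0.504, 0.511]
wrist_force: [-10.6, 0.9, 3.9]
opening: 19.4
F [-10.9 -10.9 -10.8 -11. ] mean [-10.9   0.3   2.9]
tip [639.     8.05  52.55] 22.3 19.82116895816768
```

```bash
python3 -m jog '[{"x":-0.2,"y":-0.9,"z":3.8,"rx":0.007,"ry":0,"rz":0,"claw":1},{"x":-0.2,"y":-0.9,"z":4.2,"rx":0.007,"ry":0,"rz":0,"claw":1},{"x":-0.2,"y":-0.9,"z":4.4,"rx":0.007,"ry":0,"rz":0,"claw":1},{"x":-0.2,"y":-0.9,"z":4.4,"rx":0.007,"ry":0,"rz":0,"claw":1},{"x":-0.2,"y":-0.9,"z":4.4,"rx":0.007,"ry":0,"rz":0,"claw":1}]'; python3 fr.py
```

```text
time_s: 22.8
tcp_pos: [530.3, 11.2, 32.8]
orientation: [-0.493, 0.493, -0.504, 0.511]
wrist_force: [-12.7, 0.1, 4.6]
opening: 19.8
F [-13.6 -12.8 -13.1 -12.8] mean [-13.1   0.2   5.4]
tip [639.07   7.82  52.29] 23.0 19.565025874096584
```

```bash
python3 fr.py; python3 fr.py
python3 - <<'E'
from look import *
f=ctrl.grab_frame("scene");w=ctrl.grab_frame("wrist")["color"]
cv2.imwrite("pics/a4.png",np.hstack([cv2.resize(f["color"][180:260,310:390],(400,400),interpolation=cv2.INTER_CUBIC),cv2.resize(w[0:100,270:370],(400,400),interpolation=cv2.INTER_CUBIC)]))
E
```

```text
F [-12.4 -12.7 -12.4 -13.2] mean [-12.7   0.4   5. ]
tip [639.06   7.82  52.27] 23.2 19.836299371477416
F [-12.7 -13.4 -13.5 -13.6] mean [-13.3   0.4   4.7]
tip [639.08   7.86  52.32] 23.4 19.390135230835025
```

View pics/a4.png

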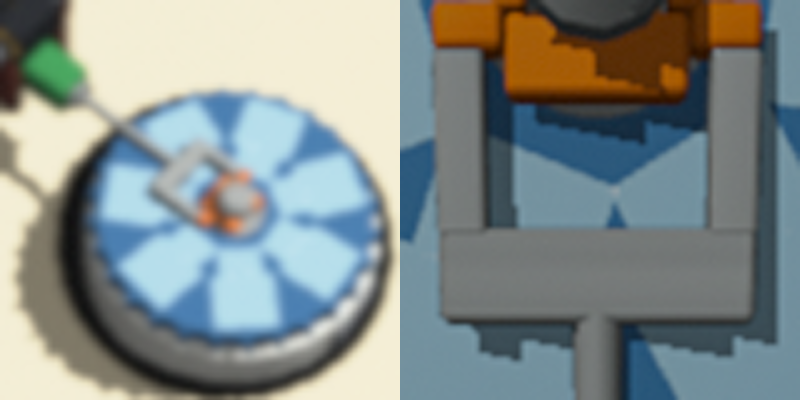

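The clip is home around the spindle head at crop (235,200). The fork is still square on it, after holding 12–13.6 N for over 0.6 s. Backing straight off now.

```bash
python3 -m jog '[{"x":0,"y":-0.5,"z":2,"rx":0,"ry":0,"rz":0,"claw":1},{"x":0,"y":-0.5,"z":0,"rx":0,"ry":0,"rz":0,"claw":1},{"x":0,"y":-0.5,"z":-3,"rx":0,"ry":0,"rz":0,"claw":1},{"x":0,"y":-0.5,"z":-8,"rx":0,"ry":0,"rz":0,"claw":1},{"x":0,"y":-0.5,"z":-15,"rx":0,"ry":0,"rz":0,"claw":1},{"x":0,"y":-0.5,"z":-25,"rx":0,"ry":0,"rz":0,"claw":1},{"x":0,"y":-0.5,"z":-38,"rx":0,"ry":0,"rz":0,"claw":1},{"x":0,"y":-15,"z":-45,"rx":0,"ry":0,"rz":0,"claw":1},{"x":0,"y":-45,"z":-45,"rx":0,"ry":0,"rz":0,"claw":1},{"x":0,"y":-85,"z":-45,"rx":0,"ry":0,"rz":0,"claw":1},{"x":0,"y":-100,"z":-45,"rx":0,"ry":0,"rz":0,"claw":1},{"x":0,"y":-100,"z":-45,"rx":0,"ry":0,"rz":0,"claw":1}]'
python3 - <<'E'
from look import *
for i in range(4): ctrl.grab_frame("scene")
s=ctrl.get_state(); R0=rot(s["orientation"]); g=rot([0.5577,-0.5569,0.4341,-0.4363])
print(s["time_s"],np.round(s["tcp_pos"],1),np.round(s["wrist_force"],1))
print("rotvec to rest",(R0.inv()*g).as_rotvec().round(4)); 
for z in (130,50,21.3): print(R0.inv().apply(np.array([571.11,226.39,z])-s["tcp_pos"]).round(1))
E
```

```text
time_s: 24.7
tcp_pos: [485.4, 13.4, 134.6]
orientation: [-0.494, 0.491, -0.503, 0.512]
wrist_force: [-0.0, 0.5, -0.7]
opening: 19.8
24.9 [483.2  13.1 131.1] [-0.8 -0.8 -1. ]
rotvec to rest [-0.0004 -0.2741  0.0065]
[-2.158e+02 -1.000e-01  8.160e+01]
[-216.4   79.9   81.3]
[-216.6  108.6   81.2]
```

```bash
python3 -m jog '[{"x":-30,"y":0,"z":12,"rx":0,"ry":-0.05,"rz":0.001,"claw":1},{"x":-70,"y":0,"z":27,"rx":0,"ry":-0.13,"rz":0.003,"claw":1},{"x":-110,"y":0,"z":42,"rx":0,"ry":-0.2,"rz":0.005,"claw":1},{"x":-150,"y":0,"z":57,"rx":0,"ry":-0.274,"rz":0.0065,"claw":1},{"x":-190,"y":0,"z":72,"rx":0,"ry":-0.274,"rz":0.0065,"claw":1},{"x":-210,"y":0,"z":80,"rx":0,"ry":-0.274,"rz":0.0065,"claw":1},{"x":-215.8,"y":0,"z":81.6,"rx":0,"ry":-0.274,"rz":0.0065,"claw":1},{"x":-215.8,"y":0,"z":81.6,"rx":0,"ry":-0.274,"rz":0.0065,"claw":1},{"x":-215.8,"y":0,"z":81.6,"rx":0,"ry":-0.274,"rz":0.0065,"claw":1},{"x":-215.8,"y":0,"z":81.6,"rx":0,"ry":-0.274,"rz":0.0065,"claw":1},{"x":-215.8,"y":0,"z":81.6,"rx":0,"ry":-0.274,"rz":0.0065,"claw":1}]'
cat > torest.py <<'E'
from look import *
for i in range(3): w=ctrl.grab_frame("wrist")["color"]
s=ctrl.get_state(); R0=rot(s["orientation"]); g=rot([0.5577,-0.5569,0.4341,-0.4363])
print(s["time_s"],np.round(s["tcp_pos"],1),np.round(s["wrist_force"],1),s["opening"])
print("rotvec to rest",(R0.inv()*g).as_rotvec().round(4)); 
for z in (50,21.3): print(R0.inv().apply(np.array([571.11,226.39,z])-s["tcp_pos"]).round(1))
g0=cv2.imread("pics/g1_wrist.png")
for n,im in (("grasp",g0),("now",w)):
    gr=cv2.cvtColor(im,cv2.COLOR_BGR2GRAY); print(n,gr[70,272:290].tolist(),gr[70,350:366].tolist(),gr[8:24,285].tolist())
    m=cv2.inRange(cv2.cvtColor(im,cv2.COLOR_BGR2HSV),(45,80,30),(80,255,255))[:240]; print(cv2.boundingRect(m))
cv2.imwrite("pics/r.png",w)
E
python3 torest.py
```

```text
time_s: 26.0
tcp_pos: [571.0, 224.8, 129.9]
orientation: [0.557, -0.557, 0.434, -0.437]
wrist_force: [-0.2, 0.9, -0.9]
opening: 19.8
26.15 [571.1 225.8 130.1] [ 0.6  0.4 -0.4] 19.668807301842467
rotvec to rest [-0.0007 -0.0009  0.0003]
[-0.8 80.1 -0.2]
[ -0.8 108.8  -0.3]
grasp [147, 147, 148, 147, 148, 148, 149, 133, 107, 112, 116, 117, 117, 117, 117, 116, 117, 117] [116, 116, 117, 117, 117, 117, 112, 95, 101, 135, 150, 149, 147, 147, 148, 148] [147, 148, 148, 149, 139, 124, 120, 121, 120, 121, 121, 120, 121, 120, 120, 121]
(297, 202, 45, 38)
now [161, 160, 161, 160, 160, 161, 162, 145, 118, 123, 124, 126, 127, 126, 126, 126, 127, 127] [126, 127, 126, 126, 127, 127, 120, 103, 111, 148, 163, 161, 160, 160, 161, 161] [162, 161, 162, 163, 148, 132, 129, 129, 131, 130, 130, 130, 130, 130, 129, 130]
(297, 202, 45, 38)
```

The fork hasn't slipped in the grip: its head and handle edges sit at the same pixels as when grasped. Lowering it into the rest.

```bash
python3 -m jog '[{"x":-0.8,"y":30,"z":-0.3,"rx":-0.0007,"ry":-0.0009,"rz":0,"claw":1},{"x":-0.8,"y":60,"z":-0.3,"rx":-0.0007,"ry":-0.0009,"rz":0,"claw":1},{"x":-0.8,"y":78,"z":-0.3,"rx":-0.0007,"ry":-0.0009,"rz":0,"claw":1},{"x":-0.8,"y":85,"z":-0.3,"rx":-0.0007,"ry":-0.0009,"rz":0,"claw":1},{"x":-0.8,"y":85,"z":-0.3,"rx":-0.0007,"ry":-0.0009,"rz":0,"claw":1},{"x":-0.8,"y":85,"z":-0.3,"rx":-0.0007,"ry":-0.0009,"rz":0,"claw":1},{"x":-0.8,"y":90,"z":-0.3,"rx":-0.0007,"ry":-0.0009,"rz":0,"claw":1},{"x":-0.8,"y":96,"z":-0.3,"rx":-0.0007,"ry":-0.0009,"rz":0,"claw":1},{"x":-0.8,"y":101,"z":-0.3,"rx":-0.0007,"ry":-0.0009,"rz":0,"claw":1},{"x":-0.8,"y":105,"z":-0.3,"rx":-0.0007,"ry":-0.0009,"rz":0,"claw":1},{"x":-0.8,"y":108,"z":-0.3,"rx":-0.0007,"ry":-0.0009,"rz":0,"claw":1},{"x":-0.8,"y":108,"z":-0.3,"rx":-0.0007,"ry":-0.0009,"rz":0,"claw":1}]'
python3 torest.py
```

```text
time_s: 27.35
tcp_pos: [570.9, 226.2, 21.7]
orientation: [0.557, -0.557, 0.434, -0.436]
wrist_force: [-0.4, 0.4, -0.9]
opening: 19.8
27.5 [571.2 226.4  22.2] [ 0.7 -0.4 -1.3] 19.578490441895063
rotvec to rest [-0.0001 -0.      0.0003]
[  0.  -27.8   0. ]
[-0.   0.9 -0. ]
grasp [147, 147, 148, 147, 148, 148, 149, 133, 107, 112, 116, 117, 117, 117, 117, 116, 117, 117] [116, 116, 117, 117, 117, 117, 112, 95, 101, 135, 150, 149, 147, 147, 148, 148] [147, 148, 148, 149, 139, 124, 120, 121, 120, 121, 121, 120, 121, 120, 120, 121]
(297, 202, 45, 38)
now [148, 148, 147, 148, 148, 149, 149, 132, 108, 114, 116, 117, 117, 117, 116, 117, 117, 117] [117, 117, 117, 117, 117, 118, 113, 95, 101, 136, 150, 148, 148, 148, 148, 147] [148, 147, 148, 149, 139, 125, 120, 121, 121, 120, 121, 120, 121, 120, 120, 120]
(297, 202, 45, 38)
```

Down the last 0.9 mm, settle, open partway, then rise.

```bash
python3 -m jog '[{"x":0,"y":0.5,"z":0,"rx":0,"ry":0,"rz":0,"claw":1},{"x":0,"y":0.9,"z":0,"rx":0,"ry":0,"rz":0,"claw":1},{"x":0,"y":0.9,"z":0,"rx":0,"ry":0,"rz":0,"claw":1},{"x":0,"y":0.9,"z":0,"rx":0,"ry":0,"rz":0,"claw":0.7},{"x":0,"y":0.9,"z":0,"rx":0,"ry":0,"rz":0,"claw":0.6},{"x":0,"y":0.9,"z":0,"rx":0,"ry":0,"rz":0,"claw":0.5},{"x":0,"y":0.9,"z":0,"rx":0,"ry":0,"rz":0,"claw":0.4},{"x":0,"y":0.9,"z":0,"rx":0,"ry":0,"rz":0,"claw":0.4},{"x":0,"y":0.9,"z":0,"rx":0,"ry":0,"rz":0,"claw":0.4},{"x":0,"y":0.9,"z":0,"rx":0,"ry":0,"rz":0,"claw":0.4}]'
python3 torest.py
```

```text
time_s: 28.5
tcp_pos: [571.1, 226.4, 21.3]
orientation: [0.558, -0.557, 0.434, -0.436]
wrist_force: [0.1, 0.1, -0.1]
opening: 52.8
28.65 [571.1 226.3  21.3] [-0.2 -0.   0.2] 52.84186878972883
rotvec to rest [-0.     -0.      0.0003]
[  0.  -28.7   0.1]
[-0.1 -0.  -0. ]
grasp [147, 147, 148, 147, 148, 148, 149, 133, 107, 112, 116, 117, 117, 117, 117, 116, 117, 117] [116, 116, 117, 117, 117, 117, 112, 95, 101, 135, 150, 149, 147, 147, 148, 148] [147, 148, 148, 149, 139, 124, 120, 121, 120, 121, 121, 120, 121, 120, 120, 121]
(297, 202, 45, 38)
now [152, 151, 152, 152, 152, 153, 153, 141, 118, 118, 119, 121, 121, 121, 121, 119, 120, 121] [121, 121, 121, 121, 121, 122, 117, 103, 106, 139, 153, 153, 151, 151, 152, 152] [152, 152, 153, 152, 143, 128, 124, 124, 124, 124, 124, 124, 124, 123, 124, 124]
(297, 202, 45, 38)
```

```bash
python3 -m jog '[{"x":0,"y":-20,"z":0,"rx":0,"ry":0,"rz":0,"claw":0.4},{"x":0,"y":-60,"z":0,"rx":0,"ry":0,"rz":0,"claw":0.4},{"x":0,"y":-105,"z":0,"rx":0,"ry":0,"rz":0,"claw":0.4},{"x":40,"y":-119,"z":-3,"rx":0,"ry":0.05,"rz":0,"claw":0.4},{"x":80,"y":-119,"z":-5,"rx":0,"ry":0.12,"rz":0,"claw":0.4},{"x":125,"y":-119,"z":-7,"rx":0,"ry":0.2,"rz":0,"claw":0.4},{"x":170,"y":-119,"z":-9,"rx":0,"ry":0.245,"rz":0,"claw":0.4},{"x":205,"y":-119,"z":-12,"rx":0,"ry":0.245,"rz":0,"claw":0.4},{"x":217,"y":-119,"z":-12,"rx":0,"ry":0.245,"rz":0,"claw":0.4},{"x":217,"y":-119,"z":-12,"rx":0,"ry":0.245,"rz":0,"claw":0.4},{"x":217,"y":-119,"z":-12,"rx":0,"ry":0.245,"rz":0,"claw":0.4},{"x":217,"y":-119,"z":-12,"rx":0,"ry":0.245,"rz":0,"claw":0.4}]'
python3 - <<'E'
from look import *
ctrl.grab_frame("wrist");ctrl.grab_frame("wrist")
look(dict(clip=50,clip_back=52.5,spindle=50),"e1")
im=cv2.imread("pics/e1_wrist.png"); 
f=ctrl.grab_frame("scene")["color"]
cv2.imwrite("pics/e.png",np.hstack([cv2.resize(im[110:210,270:370],(400,400),interpolation=cv2.INTER_CUBIC),cv2.resize(f[100:260,300:460],(400,400),interpolation=cv2.INTER_CUBIC)]))
E
```

```text
time_s: 29.85
tcp_pos: [611.4, 16.0, 140.6]
orientation: [0.502, -0.5, 0.498, -0.5]
wrist_force: [-0.3, 0.5, 0.6]
opening: 52.6
wrist clip [329.  158.9] 0.61 @z 50 [647.    7.1  50. ]
wrist clip_back [332.5 171.9] 0.85 @z 52.5 [637.3   4.4  52.5]
wrist spindle [329.7 159.1] 0.63 @z 50 [646.9   6.6  50. ]
t 29.95 tcp [611.5  15.4 140.6] q [ 0.01  0.47 -0.18  1.78  0.1   0.9  -1.78]
```

View pics/e.png

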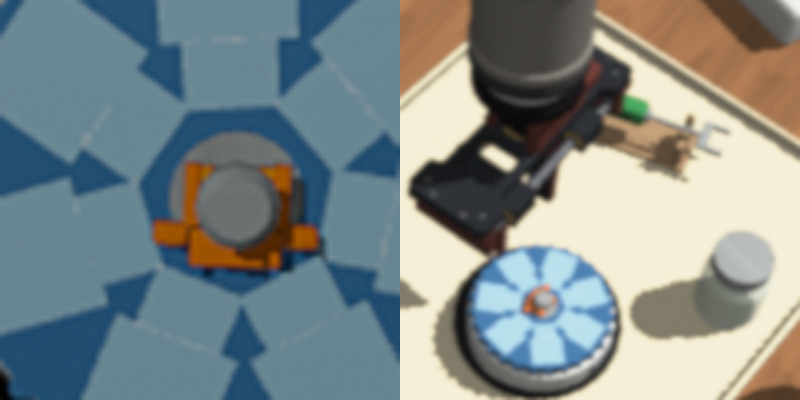

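The left crop shows the clip seated centrally round the spindle head at (238,205). The right crop shows the fork back in its rest with its head at (710,135). Handing in.

```bash
python3 -c "
from cell import ctrl
s=ctrl.get_state();print(s['time_s'],abs(s['joint_vel']).max() if hasattr(s['joint_vel'],'max') else s['joint_vel']);print(ctrl.sign_off())"
```

```text
30.2 0.004271456140488555
the job is handed in; nothing more can be done
None
```

The clip is home in the spindle groove and the fork is back in its rest. I handed the job in at 30.2 s, with the arm clear of everything and nearly still.

- **Snap:** the push built up to about 7 N, then dropped to zero as the fork jumped 3 mm forward. After that it rose steeply.
- **Seating push:** along the push, the wrist read 12.4 to 13.6 N for more than 0.6 s. That is slightly above the 12 N asked. I saw no reading near 18 N, but the force was only sampled, not recorded continuously.
- **Side load:** during the hold there was also about 5 N upward on the tool, probably the prongs resting on the dial. It had fallen to nothing once I backed off.
- **Clip position:** in the last wrist image the clip origin lies about 0.5 mm from the spindle axis, within the 1 mm limit.
- **Fork:** it did not slip in the grip, going by its image edges before and after. I released it at the same gripper pose I picked it up from, to about 0.1 mm.
- **Dispenser:** it shifted about 8 mm in its well by my measurements, more than the "few mm" of play described. It still looks upright and in place in the scene image.
- **Other objects:** the fingers never went near the clip. I did not measure the vials, tin, bell and cup again at the end; the arm stayed well above them throughout.

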